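Seat the keyed wheel of a carving turntable and cap it

ROBOT

A 6-joint arm with a two-finger parallel gripper is mounted at the origin on the work surface. World frame = base frame: x ahead of the robot, y to its left, z up, the work surface at z = 0. Lengths are in m, angles in rad, forces in N, time in s.
With the tool pointing down it reaches from about 0.35 to 0.775 m from the base axis. Payload 5.5 kg.
Tool frame: the origin (TCP) lies midway between the tips of the shut fingers; the grasp point (between the pads) lies 19 mm behind it; z points along the fingers, y is the line along which they close (so a half turn about z gives the same grasp; the last joint's range is limited). The gripper opens to 85 mm and grips with 20 to 120 N. Pads are 22 mm wide; open, the fingers measure 114 mm over their backs; the gripper's body (76 mm by 85 mm) begins 54 mm behind the grasp point. The pads swing forward as they close: fully open they stand 13 mm farther back than shut.
Start: joints at [-1.342, 0.313, 0.046, 1.304, 0, 1.431], TCP at [0.207, -0.536, 0.231] pointing down, gripper open.
Joint ranges: [-2.76, 2.76], [-0.86, 1.69], [-1.03, 1.26], [-2.2, 2.34], [-1.47, 1.5], [-3.14, 3.14]. Speed limits (rad/s): [2.57, 2.57, 3.14, 3.14, 3.14, 3.14].

INTERFACE

Orientations are given as a unit quaternion [w, x, y, z].
In Python, from workcell import env gives the robot as it stands. The module is installed in compiled form; this text tells all that it offers.
- The arm moves only by the tool servo_tool, never from a script. Its argument "increments" is a list of rows, each an object of numbers: "grip": the closure, from 0 (fully open) to 1 (shut); "x", "y", "z": the shift along the tool's x, y, z in mm; "roll": the turn about the tool's z in degrees. In form: [{"grip": .., "x": .., "y": .., "z": .., "roll": ..}, ...]. A call has 1 to 5 rows; each row shifts and turns the commanded pose from where the row before left it, along the tool's axes as they then stand; what a row does not reach is not made up. A row lasts 1/12 s, in which the tool goes at most 41.7 mm and 7.16 degrees, less where a joint would pass 70% of its speed; a pose out of reach is approached as far as the arm can. A call is refused whole if a number of a shift passes 41.7 or a number of a turn 7.16, either way. A call with a gripper value outside its range is refused whole. The fingers move at their own pace and stop on an object; "grip_force" is the grip in N (left out, the last holds). Time passes only in rows, so rows that do not move let the fingers close. It gives the time, the measured TCP pose, the force, the opening and the grip force at its end, in the units of the state.
- env.get_state(): the state, without advancing time (a new reading comes with each control period).
- env.read_camera(name): name is "scene" or "side" or "wrist"; returns the picture (420x560x3 uint8, red, green, blue); there is no depth.
- env.get_calibration(name): a dict with "vertical_fov" (degrees; the focal length in pixels is half the picture's height over the tangent of half this angle, whatever the lens; pixels are square), "cx", "cy" (the principal point, pixels), "rvec" (rotation vector, rad) and "tvec" (3), from world to camera coordinates, as OpenCV has them; the wrist camera has in their place "tool_from_camera" (4x4, takes a point from camera to tool coordinates, whose origin is the TCP and whose axes are the flange's). Camera axes: x right, y down, z forward; pixel columns grow to the right and rows downward; lengths in m; the calibration is good to about 2 mm. A picture is of the moment at which its call begins: read the wrist's pose just before it. get_calibration takes no time and is no camera call.
- env.hand_in(): hands the job in; it is judged then, once.
The state is a dict: "clock": time; "joint_pos": joint angles; "qvel": joint speeds; "tau": joint torques, N m; "tcp_pos": TCP position; "orientation": TCP orientation; "wrist_force": force on the tool from outside, world axes, zero at the start; "ft_torque": the same for the moment, N m; "finger_gap": finger opening in m; "grip_force": force on a finger pad.
Only numpy, scipy, OpenCV 4.12 (cv2) and the standard library are available. Lean on these libraries where they do the work, as an engineer would, in place of code of your own. Each camera call takes 0.05 s, during which the arm holds its last target. There are 200 camera calls.

TASK

The wheel of the carving turntable is stuck up on its spindle's key. Push it round gently by its upright pins, without gripping or lifting it, until its keyway finds the key and it drops fully home; then take the orange collar out of the bin and set it over the spindle so that it sits flat on the wheel, and let go. Leave everything else where it stands.

Things in the scene. Friction and masses are not known exactly. Their poses are not given: they have to be found in the camera images.
- stand: Fixed black round turntable base, any yaw: 180 mm diameter, 14 mm thick, with a raised seat 80 mm in diameter (top 20 mm above the bench) and an upright steel spindle, 24 mm diameter, tapered tip, top 100 mm above the bench. Origin: on the spindle axis at bench level; z up; +x points to the key. A red stripe on the base's rim also points along +x.
- key_top (a point): Highest point of the rounded top of the spindle's one brass key, 38 mm above the bench. The key is 12 mm wide and stands out along the stand's +x from 12 to 23 mm off the axis, from 20 to 38 mm above the bench.
- wheel: Loose wheel (about 0.6 kg) on the spindle: dark hub 42 mm high, 25.5 mm bore, and an aluminium plate 140 mm diameter, 10 mm thick, its top 40 mm above the hub's underside. Three brass pins, 12 mm diameter, rise 40 mm above the plate, 56 mm from the axis, at 60, 180, 300 degrees counterclockwise (from above) from its +x. Origin: bore axis at the hub's underside, z up, +x to the keyway.
- keyway (a point): Point on the plate's top, 50 mm from the axis along the wheel's +x, on the red stripe of the keyway (15 mm wide, right through the hub). At first the hub lies on the key (origin 38 mm up, leaning up to 5 degrees), 40 degrees or more off. A few newtons on a pin, along the pins' circle, turn it. In line with the key within 3 degrees it falls 18 mm by its own weight onto the seat and cannot turn.
- collar_center (a point): Loose orange collar (about 0.25 kg) upright in the bin: flange 64 mm diameter, 12 mm thick at its foot; above it a neck of 40 mm diameter; 60 mm high in all, 28 mm hole right through. This point: on its axis, 30 mm above its underside; z up along the axis. On the spindle over the seated wheel, its underside rests on the hub's top, 62 mm above the bench.
- bin: Fixed grey open bin, 165 mm (its x) by 225 mm (its y), 50 mm high, walls and floor 5 mm. Origin: centre of its underside. The collar, the wax tube and the felt wheel stand in it in a row along its y, about 66 mm apart, in any order.
- wax_tube: Bystander in the bin: loose upright green wax rod, 40 mm diameter, 75 mm high. Origin: centre of its underside. Leave it in place.
- felt_wheel: Bystander in the bin: loose flat grey felt wheel, 58 mm diameter, 22 mm high. Origin: centre of its underside. Leave it in place.
- bottle: Bystander: loose tall amber bottle, 62 mm diameter, 175 mm high, upright on the bench behind the turntable or the bin. Origin: centre of its underside.
- pen_pot: Bystander: loose dark pen pot, 76 mm diameter, 105 mm high with pens up to 171 mm above the bench, upright on the bench behind the turntable or the bin. Origin: centre of its underside.
- hammer: Bystander: loose hammer about 200 mm long lying on the bench between turntable and bin, along its own x. Origin: underside, near the middle.
Not all that is in view belongs to the job. Several things look just like the part that bears collar_center: the one meant starts farthest to the robot's left.

How it is judged:
On the way:
1. the wheel has dropped fully home over the key, the collar not yet on the spindle (z of wheel in the frame of stand below 0.0235 m and horizontal distance between wheel and stand below 0.004 m and angle between wheel's own z axis and vertical below 0.04 rad and horizontal distance between collar_center and stand above 0.06 m), for 0.2 s.
At the end, for the whole second after the job is handed in: The wheel is fully down on its seat over the key (within 3.5 mm) and level, and the collar is round the spindle, flat on the wheel's hub (within 3.5 mm in height, 6 mm sideways, 3 degrees), released and at rest (z of wheel in the frame of stand below 0.0235 m and horizontal distance between wheel and stand below 0.004 m and angle between wheel's own z axis and vertical below 0.04 rad and horizontal distance between collar_center and stand below 0.006 m and z of collar_center in the frame of stand below 0.0955 m and angle between collar_center's own z axis and vertical below 0.06 rad and linear speed of each of collar, wheel below 0.02 m/s); the robot touches nothing.
It fails at once if the wheel is lifted more than 12 mm above the key (z of wheel in the frame of stand above 0.05 m).
It fails at once if the bottle or the pen pot is shifted more than 30 mm or tipped (distance of any of bottle, pen_pot from where it was at the start of the episode above 0.03 m or angle between any of bottle, pen_pot's own z axis and vertical above 0.5 rad).
It fails at once if the hammer is shifted more than 30 mm (distance of hammer from where it was at the start of the episode above 0.03 m).
It fails at once if the wax tube or the felt wheel is shifted more than 30 mm or tipped (distance of any of wax_tube, felt_wheel from where it was at the start of the episode above 0.03 m or angle between wax_tube's own z axis and vertical above 0.5 rad).
It fails at once if the fingers grip the wheel or shove it with more than 30 N (contact force between the fingers and wheel above 30 N).
It also fails if it takes over 72 s, if anything falls off the work surface, if the arm or the gripper's body presses on something with over 40 N, if the wrist force passes 120 N, or if a joint passes its speed limit or range.

## Working session

There is one attempt and no reset: what is moved stays moved. The work goes in short steps, Python scripts to look and compute and a tool call to move; the robot and the scene stay as the last step left them, time stands still between calls to the robot, and variables do not carry over. Pictures are saved under pics/ and viewed, at most 10 in all, crops included, and the job is handed in when it is done.

Besides the shell and the picture viewer there is one more tool, called after "Emit:" as a command line: name --argument value ..., lists and objects as JSON in quotes. servo_tool: Moves the arm, as the interface text tells. Its arguments: {"type":"object","properties":{"increments":{"type":"array"},"grip_force":{"type":"number"}},"required":["increments"]}

```bash
mkdir -p pics; cat > h.py <<'E'
import numpy as np, cv2
from workcell import env
from scipy.spatial.transform import Rotation as R
def cam(name):
    c=env.get_calibration(name); f=210/np.tan(np.radians(c["vertical_fov"])/2)
    K=np.array([[f,0,c["cx"]],[0,f,c["cy"]],[0,0,1]])
    if "rvec" in c:
        r=cv2.Rodrigues(np.array(c["rvec"],float))[0]; t=np.array(c["tvec"],float).ravel()
    else:
        s=env.get_state(); q=s["orientation"]; Rt=R.from_quat([q[1],q[2],q[3],q[0]]).as_matrix()
        T=np.array(c["tool_from_camera"]); Rc=Rt@T[:3,:3]; o=np.array(s["tcp_pos"])+Rt@T[:3,3]
        r=Rc.T; t=-r@o
    return K,r,t
def on_plane(C,uv,z):
    K,r,t=C; uv=np.atleast_2d(np.array(uv,float)); d=(np.c_[uv,np.ones(len(uv))]@np.linalg.inv(K).T)@r
    o=-r.T@t; return o+d*((z-o[2])/d[:,2])[:,None]
def proj(C,P):
    K,r,t=C; p=(np.atleast_2d(P)@r.T+t)@K.T; return p[:,:2]/p[:,2:]
def snap(name,fn):
    C=cam(name); im=env.read_camera(name); cv2.imwrite("pics/"+fn,im[:,:,::-1]); return C,im
E
python3 - <<'E'
from h import *
for n in("scene","side","wrist"):
    C,im=snap(n,n+"0.png"); print(n,-C[1].T@C[2], C[1][2],C[0][0,0])
s=env.get_state(); print(s["orientation"],s["tcp_pos"],s["wrist_force"]); print(env.get_calibration("wrist"), env.get_calibration("scene"))
a=cv2.imread("pics/scene0.png");
E
```

```text
scene [1.15750089 0.6470639  0.81075255] [-0.53769644 -0.58939489 -0.60290646] 464.20942337002566
side [ 0.44215892 -0.76510215  0.48041016] [ 0.07622969  0.85422794 -0.51427975] 392.07884793057923
wrist [ 0.28031599 -0.50908716  0.37208907] [-0.28534319 -0.10875348 -0.95223524] 297.5842484488706
[-6.55819436e-04  9.83045734e-01  1.83359360e-01 -2.57130210e-05] [ 0.20720228 -0.53599655  0.23063063] [ 0.021839   -0.23021022  0.20660746]
{'vertical_fov': 70.41990015085338, 'cx': 277.10164395995895, 'cy': 205.17184478757588, 'tool_from_camera': array([[ 2.88715123e-04, -9.52167182e-01, -3.05577445e-01,
         7.79040742e-02],
       [ 9.99999958e-01,  2.69745842e-04,  1.04300804e-04,
         1.14521155e-03],
       [-1.68835577e-05, -3.05577463e-01,  9.52167220e-01,
        -1.41570363e-01],
       [ 0.00000000e+00,  0.00000000e+00,  0.00000000e+00,
         1.00000000e+00]])} {'vertical_fov': 48.68228211709846, 'cx': 281.1669215519387, 'cy': 210.3766426865383, 'rvec': array([ 0.94855804,  2.37978261, -1.19324991]), 'tvec': array([ 0.41682213, -0.11966255,  1.49256822])}
```

View pics/scene0.png

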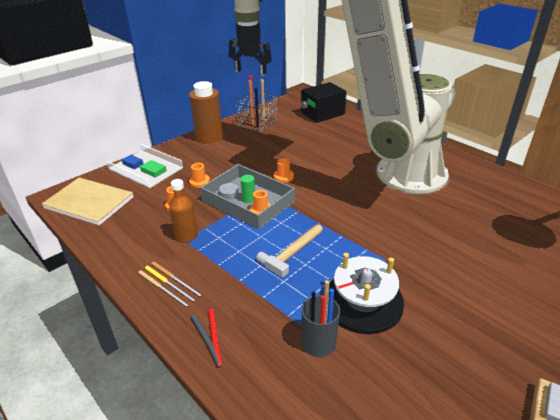

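View pics/side0.png

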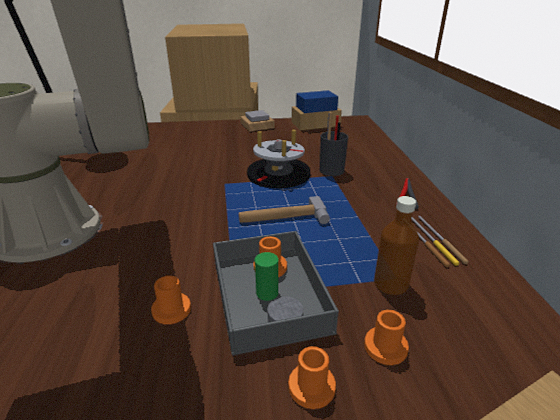

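The scene view shows four orange collars: in the bin (260,202), behind the bin (284,168), and two on the bench, at (198,175) and (173,197). The bin's is nearest the turntable side (+y, the robot's left). The turntable is at (366,285), the hammer at (290,250), the pen pot at (320,325) and the bottle at (183,215).

```bash
python3 - <<'E'
from h import *
def blobs(im,lo,hi,amin):
    m=cv2.inRange(cv2.cvtColor(im,cv2.COLOR_RGB2HSV),lo,hi); n,l,s,c=cv2.connectedComponentsWithStats(m)
    return [(s[i].tolist(),c[i].round(1).tolist()) for i in range(1,n) if s[i][4]>=amin]
for n in("scene","side"):
    C=cam(n); im=cv2.imread(f"pics/{n}0.png")[:,:,::-1]
    print(n)
    for nm,lo,hi,a in(("orange",(7,200,150),(14,255,255),60),("green",(55,150,60),(70,255,255),60),("brass",(17,90,120),(26,220,255),15),("red",(0,190,120),(4,255,255),4),("red2",(175,190,120),(180,255,255),4)):
        for s,c in blobs(im,lo,hi,a): print(nm,s,c,on_plane(C,c,{"orange":.035,"green":.04,"brass":.1}.get(nm,.078))[0].round(3))
a=cv2.imread("pics/scene0.png"); b=cv2.imread("pics/side0.png")
z=lambda i,x,y:cv2.resize(i[y:y+110,x:x+110],(400,400),interpolation=cv2.INTER_CUBIC)
cv2.imwrite("pics/c1.png",np.hstack([z(a,310,235),z(b,225,90)]))
E
```

```text
scene
orange [274, 159, 20, 23, 285] [283.8, 170.3] [ 0.318 -0.258  0.035]
orange [189, 167, 16, 21, 174] [197.2, 176.5] [ 0.533 -0.418  0.035]
orange [165, 188, 19, 23, 151] [172.2, 199.1] [ 0.654 -0.37   0.035]
orange [251, 196, 17, 16, 164] [258.8, 203.8] [ 0.49  -0.178  0.035]
green [140, 161, 26, 16, 253] [152.8, 168.2] [ 0.61 -0.55  0.04]
green [241, 175, 13, 28, 307] [247.2, 187.6] [ 0.466 -0.258  0.04 ]
brass [408, 0, 124, 65, 3003] [453.7, 28.7] [-1.178 -0.564  0.1  ]
brass [325, 6, 19, 13, 159] [335.0, 12.2] [-1.    -1.223  0.1  ]
brass [538, 41, 20, 20, 163] [546.8, 50.5] [-1.165 -0.087  0.1  ]
brass [444, 64, 78, 86, 4245] [482.6, 104.3] [-0.425 -0.005  0.1  ]
brass [322, 69, 37, 30, 456] [345.1, 82.0] [-0.238 -0.49   0.1  ]
brass [512, 77, 27, 68, 506] [525.2, 118.9] [-0.417  0.152  0.1  ]
brass [190, 175, 19, 10, 51] [200.4, 181.3] [ 0.593 -0.302  0.1  ]
brass [275, 176, 12, 4, 22] [280.5, 177.7] [ 0.421 -0.16   0.1  ]
brass [42, 178, 90, 43, 2106] [87.3, 198.6] [ 0.858 -0.445  0.1  ]
brass [256, 191, 11, 7, 15] [261.9, 195.1] [ 0.514 -0.133  0.1  ]
brass [277, 225, 45,
[... 701 characters left out ...]
4, 28, 16, 81] [395.4, 323.7] [ 0.656 -0.367  0.035]
orange [365, 328, 16, 27, 108] [371.7, 340.7] [ 0.611 -0.394  0.035]
green [255, 253, 23, 47, 880] [266.4, 275.5] [ 0.472 -0.244  0.04 ]
brass [166, 24, 82, 13, 777] [208.5, 30.2] [0.208 2.851 0.1  ]
brass [250, 82, 7, 11, 46] [253.5, 85.7] [0.499 0.869 0.1  ]
brass [160, 97, 16, 16, 109] [169.5, 107.2] [0.2   0.593 0.1  ]
brass [294, 106, 9, 8, 24] [297.8, 109.9] [0.631 0.515 0.1  ]
brass [434, 240, 25, 25, 153] [446.4, 252.3] [ 0.759 -0.286  0.1  ]
brass [480, 371, 80, 49, 1928] [532.2, 401.8] [ 0.729 -0.542  0.1  ]
red [257, 178, 5, 3, 10] [259.1, 179.1] [0.476 0.054 0.078]
red [399, 178, 8, 19, 55] [403.8, 188.6] [ 0.792 -0.026  0.078]
```

View pics/c1.png

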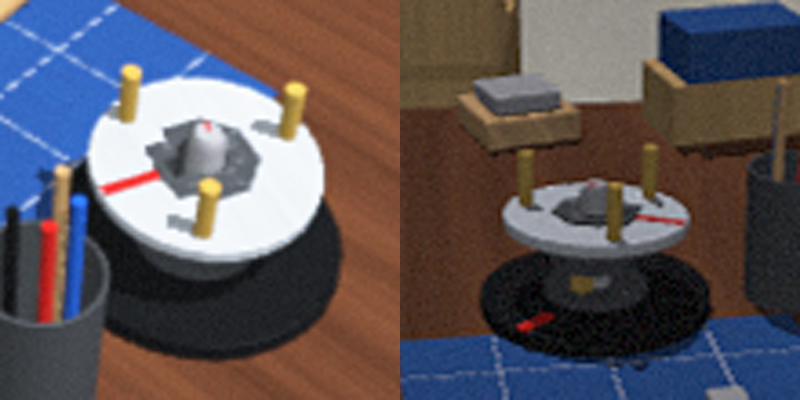

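The crops show the spindle tip at scene (367,269) and side (278,141), the base stripe at side (259,179), and the keyway stripe at scene (346,285). The three pins are clear of each other.

```bash
python3 - <<'E'
from h import *
A,B=cam("scene"),cam("side")
def tri(a,b):
    M=[];
    P=cv2.triangulatePoints(A[0]@np.c_[A[1],A[2]],B[0]@np.c_[B[1],B[2]],np.array(a,float).reshape(2,1),np.array(b,float).reshape(2,1)).ravel(); return P[:3]/P[3]
sc=lambda x,y:(310+x*.275,235+y*.275); sd=lambda x,y:(225+(x-400)*.275,90+y*.275)
print("tip",tri(sc(207,122),sd(593,181)),on_plane(A,sc(207,122),.1),on_plane(B,sd(593,181),.1))
sp=on_plane(A,sc(207,122),.1)[0]
st=on_plane(B,(259.1,179.1),.014)[0]; print("stripe",st,np.linalg.norm((st-sp)[:2]),"key ang",np.degrees(np.arctan2(*(st-sp)[1::-1])))
k=on_plane(A,(345.6,284.6),.078)[0]; print("keyway",k,np.linalg.norm((k-sp)[:2]),np.degrees(np.arctan2(*(k-sp)[1::-1])))
for a,b in((sc(131,70),sd(525,152)),(sc(293,88),sd(650,148)),(sc(210,185),sd(614,186))):
  for c in(a,):
    p=on_plane(A,a,.118)[0]; print("pinA",p.round(4),np.linalg.norm((p-sp)[:2]),np.degrees(np.arctan2(*(p-sp)[1::-1])))
for b in(sd(525,152),sd(650,148),sd(614,186)):
    p=on_plane(B,b,.118)[0]; print("pinB",p.round(4),np.linalg.norm((p-sp)[:2]),np.degrees(np.arctan2(*(p-sp)[1::-1])))
# rim of the base by ring fit at side
th=np.arange(0,2*np.pi,.5)
E
```

```text
tip [0.53726414 0.23714941 0.1036846 ] [[0.53298481 0.23497379 0.1       ]] [[0.53896549 0.24502678 0.1       ]]
stripe [0.48170597 0.18392115 0.014     ] 0.07235946070267209 key ang -135.1266504986594
keyway [0.58540298 0.22141387 0.078     ] 0.054143660189005606 -14.503741677818212
pinA [0.5465 0.1857 0.118 ] 0.051139827238854935 -74.64242164980463
pinA [0.4895 0.2627 0.118 ] 0.05158312473090507 147.54871766138
pinA [0.587 0.278 0.118] 0.06908660799997164 38.551091755555305
pinB [0.4895 0.2631 0.118 ] 0.05173956948116901 147.08780961700535
pinB [0.5838 0.2622 0.118 ] 0.057652771470275005 28.157480291106015
pinB [0.5482 0.1859 0.118 ] 0.051417863636982385 -72.80464638954416
```

```bash
cat >> h.py <<'E'
def theta():
    q=env.get_state()["orientation"]; m=R.from_quat([q[1],q[2],q[3],q[0]]).as_matrix(); return np.degrees(np.arctan2(m[1,0],m[0,0]))
def plan(way,grip,th1=None,step=36,dth=7,p=None,th=None):
    """way: world waypoints; rows in tool axes (tool down: x at th, y at th-90, z down)"""
    s=env.get_state(); p=np.array(s["tcp_pos"] if p is None else p); th=theta() if th is None else th; rows=[]
    D=0 if th1 is None else (th1-th+180)%360-180
    if isinstance(D,float) and False: pass
    for w in way:
        w=np.array(w,float); n=max(1,int(np.ceil(np.linalg.norm(w-p)/step)))
        if D: n=max(n,int(np.ceil(abs(D)/dth)))
        d=(w-p)/n
        for i in range(n):
            c,s_=np.cos(np.radians(th)),np.sin(np.radians(th))
            r=dict(grip=grip,x=round((d[0]*c+d[1]*s_)*1,1),y=round(d[0]*s_-d[1]*c,1),z=round(-d[2],1),roll=round(-D/n,2)); th+=D/n; rows.append(r)
        D=0; p=w
    import json
    for i in range(0,len(rows),5): print(json.dumps(rows[i:i+5]))
    return p,th
def st():
    s=env.get_state(); print(round(s["clock"],2),"tcp",np.round(np.array(s["tcp_pos"])*1000,1),"th",round(theta(),1),"F",np.round(s["wrist_force"],1),"gap",round(s["finger_gap"],4),"gf",round(s["grip_force"],1))
E
sed -i 's/^    """way.*/    way=np.array(way)*1000.; /; s/p=np.array(s\["tcp_pos"\] if p is None else p)/p=np.array(s["tcp_pos"] if p is None else p)*1000/' h.py
python3 - <<'E'
from h import *
plan([(.525,.235,.231)],1,175)
E
```

```text
[{"grip": 1, "x": 23.9, "y": -25.2, "z": -0.0, "roll": -6.41}, {"grip": 1, "x": 26.6, "y": -22.4, "z": -0.0, "roll": -6.41}, {"grip": 1, "x": 28.9, "y": -19.3, "z": -0.0, "roll": -6.41}, {"grip": 1, "x": 30.9, "y": -15.9, "z": -0.0, "roll": -6.41}, {"grip": 1, "x": 32.5, "y": -12.4, "z": -0.0, "roll": -6.41}]
[{"grip": 1, "x": 33.7, "y": -8.6, "z": -0.0, "roll": -6.41}, {"grip": 1, "x": 34.4, "y": -4.8, "z": -0.0, "roll": -6.41}, {"grip": 1, "x": 34.7, "y": -1.0, "z": -0.0, "roll": -6.41}, {"grip": 1, "x": 34.6, "y": 2.9, "z": -0.0, "roll": -6.41}, {"grip": 1, "x": 34.1, "y": 6.8, "z": -0.0, "roll": -6.41}]
[{"grip": 1, "x": 33.1, "y": 10.5, "z": -0.0, "roll": -6.41}, {"grip": 1, "x": 31.7, "y": 14.2, "z": -0.0, "roll": -6.41}, {"grip": 1, "x": 29.9, "y": 17.6, "z": -0.0, "roll": -6.41}, {"grip": 1, "x": 27.8, "y": 20.9, "z": -0.0, "roll": -6.41}, {"grip": 1, "x": 25.3, "y": 23.8, "z": -0.0, "roll": -6.41}]
[{"grip": 1, "x": 22.5, "y": 26.5, "z": -0.0, "roll": -6.41}, {"grip": 1, "x": 19.4, "y": 28.8, "z": -0.0, "roll": -6.41}, {"grip": 1, "x": 16.0, "y": 30.8, "z": -0.0, "roll": -6.41}, {"grip": 1, "x": 12.5, "y": 32.4, "z": -0.0, "roll": -6.41}, {"grip": 1, "x": 8.8, "y": 33.6, "z": -0.0, "roll": -6.41}]
[{"grip": 1, "x": 5.0, "y": 34.4, "z": -0.0, "roll": -6.41}, {"grip": 1, "x": 1.1, "y": 34.7, "z": -0.0, "roll": -6.41}, {"grip": 1, "x": -2.8, "y": 34.6, "z": -0.0, "roll": -6.41}, {"grip": 1, "x": -6.6, "y": 34.1, "z": -0.0, "roll": -6.41}]
```

Emit:
servo_tool --increments '[{"grip":1,"x":24,"y":-25,"z":0,"roll":-6.4},{"grip":1,"x":27,"y":-22,"z":0,"roll":-6.4},{"grip":1,"x":29,"y":-19,"z":0,"roll":-6.4},{"grip":1,"x":31,"y":-16,"z":0,"roll":-6.4},{"grip":1,"x":32,"y":-12,"z":0,"roll":-6.4}]'

```text
clock: 0.57
tcp_pos: [0.2745, -0.3749, 0.2309]
orientation: [-0.0, 0.893, 0.449, 0.0]
wrist_force: [0.3, -0.1, -1.2]
finger_gap: 0.0256
grip_force: 0.0
```

Emit:
servo_tool --increments '[{"grip":1,"x":34,"y":-9,"z":0,"roll":-6.4},{"grip":1,"x":34,"y":-5,"z":0,"roll":-6.4},{"grip":1,"x":35,"y":-1,"z":0,"roll":-6.4},{"grip":1,"x":35,"y":3,"z":0,"roll":-6.4},{"grip":1,"x":34,"y":7,"z":0,"roll":-6.4}]'

```text
clock: 0.98
tcp_pos: [0.3409, -0.2137, 0.2312]
orientation: [0.0, 0.735, 0.678, 0.0]
wrist_force: [0.9, 0.5, 0.6]
finger_gap: -0.0001
grip_force: 0.0
```

Emit:
servo_tool --increments '[{"grip":1,"x":33,"y":11,"z":0,"roll":-6.4},{"grip":1,"x":32,"y":14,"z":0,"roll":-6.4},{"grip":1,"x":30,"y":18,"z":0,"roll":-6.4},{"grip":1,"x":28,"y":21,"z":0,"roll":-6.4},{"grip":1,"x":25,"y":24,"z":0,"roll":-6.4}]'

```text
clock: 1.4
tcp_pos: [0.4085, -0.0529, 0.2313]
orientation: [0.0, 0.519, 0.855, -0.0]
wrist_force: [0.0, -0.9, 0.2]
finger_gap: -0.0002
grip_force: 0.0
```

Emit:
servo_tool --increments '[{"grip":1,"x":22,"y":26,"z":0,"roll":-6.4},{"grip":1,"x":19,"y":29,"z":0,"roll":-6.4},{"grip":1,"x":16,"y":31,"z":0,"roll":-6.4},{"grip":1,"x":12,"y":32,"z":0,"roll":-6.4},{"grip":1,"x":9,"y":34,"z":0,"roll":-6.4}]'

```text
clock: 1.82
tcp_pos: [0.4757, 0.1064, 0.2311]
orientation: [-0.0, 0.263, 0.965, -0.0]
wrist_force: [0.6, -1.6, -0.5]
finger_gap: -0.0002
grip_force: 0.0
```

Emit:
servo_tool --increments '[{"grip":1,"x":5,"y":34,"z":0,"roll":-6.4},{"grip":1,"x":1,"y":35,"z":0,"roll":-6.4},{"grip":1,"x":-3,"y":35,"z":0,"roll":-6.4},{"grip":1,"x":-7,"y":34,"z":0,"roll":-6.4},{"grip":1}]'

```text
invalid input at $.increments[4]: expected keys grip, x, y, z, roll
```

```bash
python3 - <<'E'
from h import *
st()
C,im=snap("wrist","w1.png"); np.savez("w1.npz",K=C[0],r=C[1],t=C[2])
E
```

```text
1.82 tcp [475.7 106.4 231.1] th 149.5 F [ 0.6 -1.6 -0.5] gap -0.0002 gf 0.0
```

View pics/w1.png

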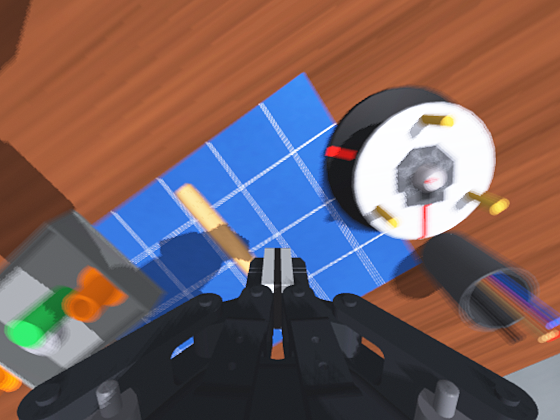

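The wrist view, slightly blurred, shows the base stripe at (340,153), the spindle tip at (432,180), the keyway stripe at (426,220), and the pin tops at (440,120), (376,210) and (495,205). The pen pot is at (495,300). I'll finish the move and measure from a still view.

Emit:
servo_tool --increments '[{"grip":1,"x":5,"y":34,"z":0,"roll":-6.4},{"grip":1,"x":1,"y":35,"z":0,"roll":-6.4},{"grip":1,"x":0,"y":20,"z":0,"roll":-6.4},{"grip":1,"x":0,"y":0,"z":0,"roll":0},{"grip":1,"x":0,"y":0,"z":0,"roll":0}]'

```text
clock: 2.28
tcp_pos: [0.5082, 0.1884, 0.2306]
orientation: [-0.001, 0.101, 0.995, -0.0]
wrist_force: [0.4, -0.3, -0.2]
finger_gap: -0.0004
grip_force: 0.0
```

```bash
python3 - <<'E'
from h import *
st()
C,im=snap("wrist","w2.png"); 
hsv=cv2.cvtColor(im,cv2.COLOR_RGB2HSV)
for nm,lo,hi,z in(("red",(0,170,90),(5,255,255),.014),("red2",(174,170,90),(180,255,255),.014),("brass",(18,110,110),(28,255,255),.11)):
    m=cv2.inRange(hsv,lo,hi); n,l,s,c=cv2.connectedComponentsWithStats(m)
    for i in range(1,n):
        if s[i][4]>25: print(nm,s[i],c[i].round(1),on_plane(C,c[i],z)[0].round(4),on_plane(C,c[i],.078)[0].round(4))
E
```

```text
2.28 tcp [508.2 188.4 230.6] th 168.4 F [ 0.4 -0.3 -0.2] gap -0.0004 gf 0.0
red [258 152  23  18 189] [268.1 161. ] [0.487  0.1803 0.014 ] [0.4771 0.1844 0.078 ]
red [313 237  13  29 172] [319.3 250.6] [0.6172 0.2218 0.014 ] [0.5841 0.2185 0.078 ]
red [366 341   9  11  39] [370.1 345.7] [0.787 0.271 0.014] [0.7235 0.2589 0.078 ]
brass [105 141  24  38  64] [118.6 159. ] [0.4439 0.0576 0.11  ] [0.4454 0.0399 0.078 ]
brass [ 96 144  38  72 123] [111.5 180.3] [0.4607 0.0445 0.11  ] [0.4643 0.0252 0.078 ]
brass [339 151  23  19 260] [350.1 160.2] [0.486  0.2575 0.11  ] [0.4926 0.2641 0.078 ]
brass [275 221  13  27 253] [280.9 234.3] [0.5432 0.1837 0.11  ] [0.5568 0.1813 0.078 ]
brass [362 236  25  27 318] [374.1 249.3] [0.5769 0.2691 0.11  ] [0.5946 0.2772 0.078 ]
```

View pics/w2.png

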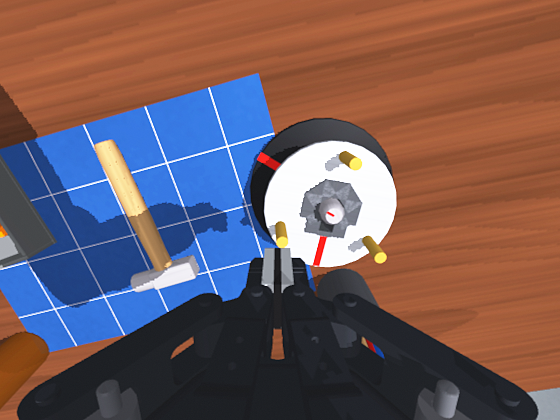

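Here the pin tops are at (355,163), (282,241) and (380,257), the spindle tip at (334,213), the base stripe at (267,160), the keyway stripe at (319,250), and the pen pot rim around (347,290).

```bash
python3 - <<'E'
from h import *
C=cam("wrist"); sp=on_plane(C,(334,212),.1)[0]; print("sp",sp)
a=lambda p,o:(round(float(np.hypot(*(p-o)[:2])),4),round(float(np.degrees(np.arctan2(p[1]-o[1],p[0]-o[0]))),1))
P=[on_plane(C,u,.118)[0] for u in((354,163),(282,242),(380,257))]; c=np.mean(P,0)
print("pin centre",c)
for p in P: print(p.round(4),a(p,c),a(p,sp))
# base disc ellipse: left-most black rim points, fit with known radius
print("stripe",a(on_plane(C,(268,161),.014)[0],sp)); print("keyway",a(on_plane(C,(319.3,250.6),.078)[0],sp),a(on_plane(C,(319.3,250.6),.078)[0],c))
print("pot rim left-top",on_plane(C,[(347,270),(318,285)],.105))
for g in((.535,.238),(.540,.240)):
  g=np.array(g)
  print(g,a(on_plane(C,(268,161),.014)[0],g), proj(C,[[g[0],g[1],.1]]),proj(cam("scene"),[[*g,.1]]),proj(cam("side"),[[*g,.1]]))
E
```

```text
sp [0.53475958 0.2369733  0.1       ]
pin centre [0.5388038  0.23721806 0.118     ]
[0.4873 0.258  0.118 ] (0.0555, 158.0) (0.0519, 156.1)
[0.5475 0.1828 0.118 ] (0.0551, -80.9) (0.0557, -76.8)
[0.5816 0.2709 0.118 ] (0.0545, 38.2) (0.0578, 35.9)
stripe (0.075, -129.8)
keyway (0.053, -21.5) (0.0493, -23.5)
pot rim left-top [[0.59716989 0.24017308 0.105     ]
 [0.60847513 0.20855733 0.105     ]]Traceback (most recent call last):
  File "<stdin>", line 12, in <module>
  File "<stdin>", line 3, in <lambda>
ValueError: operands could not be broadcast together with shapes (3,) (2,)
```

```bash
python3 - <<'E'
from h import *
plan([(.573,.196,.231),(.573,.196,.115)],1,223)
E
```

```text
[{"grip": 1, "x": -7.7, "y": 2.7, "z": -0.0, "roll": -6.84}, {"grip": 1, "x": -8.0, "y": 1.7, "z": -0.0, "roll": -6.84}, {"grip": 1, "x": -8.2, "y": 0.8, "z": -0.0, "roll": -6.84}, {"grip": 1, "x": -8.2, "y": -0.2, "z": -0.0, "roll": -6.84}, {"grip": 1, "x": -8.1, "y": -1.2, "z": -0.0, "roll": -6.84}]
[{"grip": 1, "x": -7.9, "y": -2.1, "z": -0.0, "roll": -6.84}, {"grip": 1, "x": -7.6, "y": -3.1, "z": -0.0, "roll": -6.84}, {"grip": 1, "x": -7.2, "y": -3.9, "z": -0.0, "roll": -6.84}, {"grip": 1, "x": -0.0, "y": 0.0, "z": 29.0, "roll": 0.0}, {"grip": 1, "x": -0.0, "y": 0.0, "z": 29.0, "roll": 0.0}]
[{"grip": 1, "x": -0.0, "y": 0.0, "z": 29.0, "roll": 0.0}, {"grip": 1, "x": -0.0, "y": 0.0, "z": 29.0, "roll": 0.0}]
```

Emit:
servo_tool --increments '[{"grip":1,"x":-7.7,"y":2.7,"z":0,"roll":-6.8},{"grip":1,"x":-8,"y":1.7,"z":0,"roll":-6.8},{"grip":1,"x":-8.2,"y":0.8,"z":0,"roll":-6.8},{"grip":1,"x":-8.2,"y":0,"z":0,"roll":-6.8},{"grip":1,"x":-8,"y":-1.2,"z":0,"roll":-6.8}]'

```text
clock: 2.75
tcp_pos: [0.549, 0.1915, 0.2314]
orientation: [-0.0, -0.195, 0.981, -0.0]
wrist_force: [0.7, -0.3, 0.2]
finger_gap: -0.0003
grip_force: 0.0
```

Emit:
servo_tool --increments '[{"grip":1,"x":-8,"y":-2,"z":0,"roll":-6.8},{"grip":1,"x":-7.6,"y":-3,"z":0,"roll":-6.8},{"grip":1,"x":-7,"y":-4,"z":0,"roll":-6.8},{"grip":1,"x":0,"y":0,"z":29,"roll":0},{"grip":1,"x":0,"y":0,"z":29,"roll":0}]'

```text
clock: 3.17
tcp_pos: [0.5752, 0.1948, 0.1747]
orientation: [0.002, -0.363, 0.932, -0.001]
wrist_force: [0.3, 0.7, -0.3]
finger_gap: -0.0001
grip_force: 0.0
```

Emit:
servo_tool --increments '[{"grip":1,"x":0,"y":0,"z":29,"roll":0},{"grip":1,"x":0,"y":0,"z":25,"roll":0},{"grip":1,"x":0,"y":0,"z":0,"roll":0},{"grip":1,"x":0,"y":0,"z":0,"roll":0}]'

```text
clock: 3.5
tcp_pos: [0.5718, 0.1947, 0.1184]
orientation: [-0.002, -0.363, 0.932, 0.0]
wrist_force: [0.1, 0.7, 1.0]
finger_gap: 0.0002
grip_force: 0.0
```

```bash
python3 - <<'E'
from h import *
st()
C,im=snap("wrist","w3.png"); snap("side","s3.png"); snap("scene","sc3.png")
a=cv2.imread("pics/side0.png")
z=lambda f,x,y:cv2.resize(cv2.imread(f)[y:y+130,x:x+130],(380,380),interpolation=cv2.INTER_CUBIC)
cv2.imwrite("pics/c3.png",np.hstack([z("pics/sc3.png",300,220),z("pics/s3.png",215,80)]))
E
```

```text
3.5 tcp [571.8 194.7 118.4] th -137.4 F [0.1 0.7 1. ] gap 0.0002 gf 0.0
```

View pics/c3.png

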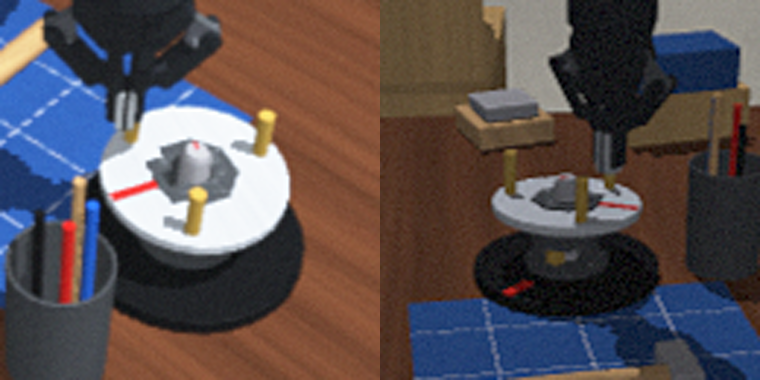

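Emit:
servo_tool --increments '[{"grip":1,"x":0,"y":0,"z":14,"roll":0},{"grip":1,"x":0,"y":0,"z":14,"roll":0},{"grip":1,"x":3,"y":0.1,"z":0,"roll":3},{"grip":1,"x":3,"y":0.1,"z":0,"roll":3},{"grip":1,"x":3,"y":0.1,"z":0,"roll":3}]'

```text
clock: 4.07
tcp_pos: [0.5674, 0.1908, 0.0932]
orientation: [0.002, -0.289, 0.957, -0.0]
wrist_force: [-1.2, 0.1, -0.2]
finger_gap: -0.0001
grip_force: 0.0
```

Emit:
servo_tool --increments '[{"grip":1,"x":3,"y":0.1,"z":0,"roll":3},{"grip":1,"x":3,"y":0.1,"z":0,"roll":3},{"grip":1,"x":3,"y":0.1,"z":0,"roll":3},{"grip":1,"x":3,"y":0.1,"z":0,"roll":3},{"grip":1,"x":3,"y":0.1,"z":0,"roll":3}]'

```text
clock: 4.48
tcp_pos: [0.5552, 0.1846, 0.0942]
orientation: [0.003, -0.161, 0.987, 0.0]
wrist_force: [1.7, 0.0, 0.5]
finger_gap: 0.0001
grip_force: 0.8
```

Emit:
servo_tool --increments '[{"grip":1,"x":3.9,"y":0.1,"z":0,"roll":4},{"grip":1,"x":3.9,"y":0.1,"z":0,"roll":4},{"grip":1,"x":3.9,"y":0.1,"z":0,"roll":4},{"grip":1,"x":3.9,"y":0.1,"z":0,"roll":4},{"grip":1,"x":3.9,"y":0.1,"z":0,"roll":4}]'

```text
clock: 4.9
tcp_pos: [0.536, 0.1816, 0.0941]
orientation: [0.003, 0.013, 1.0, 0.001]
wrist_force: [2.1, 1.8, 1.3]
finger_gap: -0.0
grip_force: 0.7
```

Emit:
servo_tool --increments '[{"grip":1,"x":3.9,"y":0.1,"z":0,"roll":4},{"grip":1,"x":3.9,"y":0.1,"z":0,"roll":4},{"grip":1,"x":3.9,"y":0.1,"z":0,"roll":4},{"grip":1,"x":3.9,"y":0.1,"z":0,"roll":4},{"grip":1,"x":3.9,"y":0.1,"z":0,"roll":4}]'

```text
clock: 5.32
tcp_pos: [0.517, 0.1851, 0.0941]
orientation: [0.003, 0.187, 0.982, 0.001]
wrist_force: [2.0, 0.3, 0.1]
finger_gap: 0.0001
grip_force: 0.8
```

```bash
python3 - <<'E'
from h import *
st(); snap("wrist","w4.png"); snap("side","s4.png"); snap("scene","sc4.png")
z=lambda f,x,y:cv2.resize(cv2.imread(f)[y:y+130,x:x+130],(380,380),interpolation=cv2.INTER_CUBIC)
cv2.imwrite("pics/c4.png",np.hstack([z("pics/sc4.png",300,220),z("pics/s4.png",215,80)]))
p=np.array(env.get_state()["tcp_pos"]); d=p[:2]-[.535,.237]; print(np.hypot(*d),np.degrees(np.arctan2(d[1],d[0])))
E
```

```text
5.32 tcp [517.  185.1  94.1] th 158.5 F [2.  0.3 0.1] gap 0.0001 gf 0.8
0.05542748063859362 -110.0963399619725
```

View pics/c4.png

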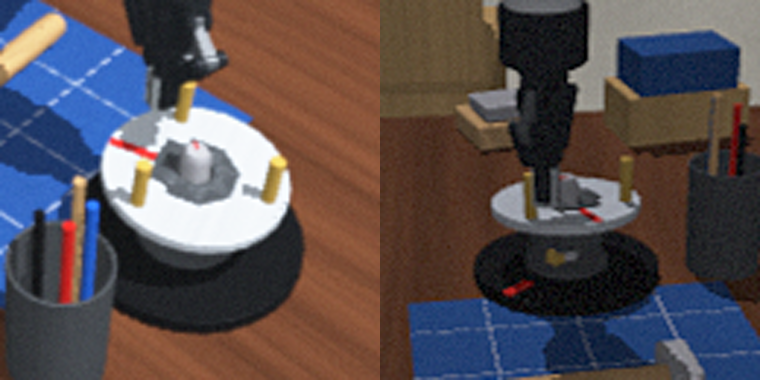

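The wheel is turning freely. Its red stripe has moved round to scene crop (125,145), and the finger is behind the pin. The estimate leaves about 65° to go.

Emit:
servo_tool --increments '[{"grip":1,"x":3.9,"y":0.1,"z":0,"roll":4},{"grip":1,"x":3.9,"y":0.1,"z":0,"roll":4},{"grip":1,"x":3.9,"y":0.1,"z":0,"roll":4},{"grip":1,"x":3.9,"y":0.1,"z":0,"roll":4},{"grip":1,"x":3.9,"y":0.1,"z":0,"roll":4}]'

```text
clock: 5.88
tcp_pos: [0.4997, 0.1945, 0.0927]
orientation: [0.002, 0.353, 0.935, 0.001]
wrist_force: [2.2, -1.6, 0.2]
finger_gap: -0.0001
grip_force: 1.0
```

Emit:
servo_tool --increments '[{"grip":1,"x":3.9,"y":0.1,"z":0,"roll":4},{"grip":1,"x":3.9,"y":0.1,"z":0,"roll":4},{"grip":1,"x":3.9,"y":0.1,"z":0,"roll":4},{"grip":1,"x":3.9,"y":0.1,"z":0,"roll":4},{"grip":1,"x":3.9,"y":0.1,"z":0,"roll":4}]'

```text
clock: 6.3
tcp_pos: [0.4869, 0.2096, 0.0924]
orientation: [0.001, 0.51, 0.86, 0.001]
wrist_force: [0.9, -0.8, 0.7]
finger_gap: -0.0
grip_force: 0.5
```

Emit:
servo_tool --increments '[{"grip":1,"x":2,"y":0,"z":0,"roll":2},{"grip":1,"x":2,"y":0,"z":0,"roll":2},{"grip":1,"x":2,"y":0.1,"z":0,"roll":2},{"grip":1,"x":2,"y":0,"z":0,"roll":2},{"grip":1,"x":2,"y":0,"z":0,"roll":2}]'

```text
clock: 6.72
tcp_pos: [0.4821, 0.2188, 0.0921]
orientation: [0.0, 0.583, 0.813, 0.0]
wrist_force: [-0.7, -0.2, 0.7]
finger_gap: 0.0
grip_force: 0.0
```

```bash
cat > chk.py <<'E'
from h import *
import sys
st(); C,im=snap("scene",sys.argv[1]); 
d=np.array(env.get_state()["tcp_pos"])[:2]-[.535,.237]; print("r,phi",np.hypot(*d),np.degrees(np.arctan2(d[1],d[0])))
sub=im[220:350,300:430]; h=cv2.cvtColor(sub,cv2.COLOR_RGB2HSV)
m=cv2.inRange(h,(17,90,120),(26,220,255)); n,l,s,c=cv2.connectedComponentsWithStats(m)
for i in range(1,n):
    if s[i][4]>20: print("brass",s[i],(c[i]+[300,220]).round(1))
m=cv2.inRange(h,(0,0,175),(180,50,255)); ys,xs=np.nonzero(m); print("plate rows",ys.min()+220,ys.max()+220,"cols",xs.min()+300,xs.max()+300)
E
python3 chk.py sc5.png
```

```text
6.72 tcp [482.1 218.8  92.1] th 108.7 F [-0.7 -0.2  0.7] gap 0.0 gf 0.0
r,phi 0.0560012702671872 -161.36691474362263
brass [  0   6  22  22 116] [309.6 234.9]
brass [80 33  8 16 75] [383.4 260. ]
brass [39 41  6 15 69] [341.4 267.6]
brass [25 61  4 19 37] [326.6 288.9]
brass [74 65  6 17 70] [376.4 292.6]
plate rows 225 307 cols 320 398
```

Emit:
servo_tool --increments '[{"grip":1,"x":2,"y":0,"z":0,"roll":2},{"grip":1,"x":2,"y":0,"z":0,"roll":2},{"grip":1,"x":2,"y":0.1,"z":0,"roll":2},{"grip":1,"x":2,"y":0,"z":0,"roll":2},{"grip":1,"x":2,"y":0,"z":0,"roll":2}]'

```text
clock: 7.18
tcp_pos: [0.4795, 0.2283, 0.0919]
orientation: [0.0, 0.651, 0.759, 0.0]
wrist_force: [-1.4, -0.5, 0.7]
finger_gap: 0.0006
grip_force: 0.3
```

```bash
python3 chk.py sc6.png
```

```text
7.18 tcp [479.5 228.3  91.9] th 98.8 F [-1.4 -0.5  0.7] gap 0.0006 gf 0.3
r,phi 0.05619754051804458 -171.39730762515242
brass [  0   5  22  22 112] [309.9 234.8]
brass [82 35  7 16 79] [385.  261.9]
brass [39 40  6 16 69] [341.8 267.3]
brass [25 61  4 15 34] [326.4 288.4]
brass [71 67  7 16 76] [373.8 294.2]
plate rows 260 308 cols 325 398
```

Emit:
servo_tool --increments '[{"grip":1,"x":1.5,"y":0,"z":0,"roll":1.5},{"grip":1,"x":1.5,"y":0,"z":0,"roll":1.5},{"grip":1,"x":1.5,"y":0.1,"z":0,"roll":1.5}]'

```text
clock: 7.48
tcp_pos: [0.4788, 0.2324, 0.0918]
orientation: [0.0, 0.68, 0.733, -0.0]
wrist_force: [-0.7, -2.4, 1.4]
finger_gap: 0.0001
grip_force: 0.9
```

```bash
python3 chk.py sc7.png
```

```text
7.48 tcp [478.8 232.4  91.8] th 94.3 F [-0.7 -2.4  1.4] gap 0.0001 gf 0.9
r,phi 0.05630765845959358 -175.59729828588385
brass [  0   6  22  20 100] [309.8 235. ]
brass [83 39  7 16 80] [386.1 266.6]
brass [40 42  6 15 70] [342.6 268.9]
brass [69 68  7 17 75] [371.5 295.4]
plate rows 248 310 cols 325 398
```

Emit:
servo_tool --increments '[{"grip":1,"x":1.5,"y":0,"z":0,"roll":1.5},{"grip":1,"x":1.5,"y":0,"z":0,"roll":1.5}]'

```text
clock: 7.7
tcp_pos: [0.4787, 0.2353, 0.0918]
orientation: [0.001, 0.699, 0.715, -0.0]
wrist_force: [1.1, -2.3, 1.7]
finger_gap: -0.0002
grip_force: 1.0
```

```bash
python3 chk.py sc8.png; python3 - <<'E'
from h import *
z=lambda f,x,y:cv2.resize(cv2.imread(f)[y:y+130,x:x+130],(380,380),interpolation=cv2.INTER_CUBIC)
snap("side","s8.png")
cv2.imwrite("pics/c8.png",np.hstack([z("pics/sc8.png",300,220),z("pics/s8.png",215,80)]))
E
```

```text
7.7 tcp [478.7 235.3  91.8] th 91.3 F [ 1.1 -2.3  1.7] gap -0.0002 gf 1.0
r,phi 0.05628545556376724 -178.61588934328395
brass [ 9  5  9 10 31] [314.1 229.7]
brass [ 0 12  8 12 36] [304.  238.4]
brass [41 41  5 15 69] [343.  268.1]
brass [84 40  7 16 79] [386.9 267.3]
brass [67 69  8 16 77] [370.2 296. ]
plate rows 260 310 cols 325 398
```

View pics/c8.png

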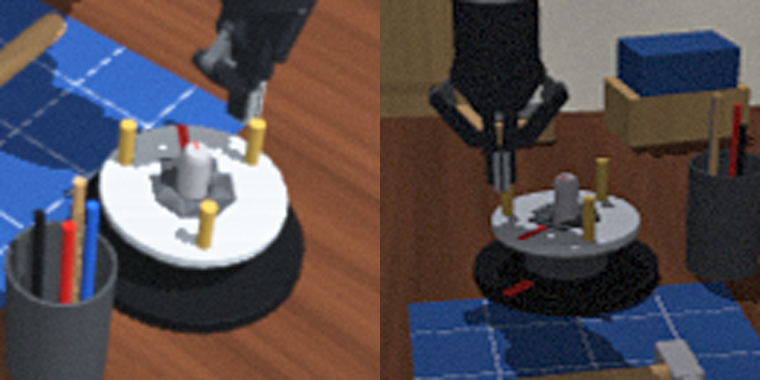

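The stripe now points almost at the base stripe (side crop 532,233 and 518,288). More of the spindle shows, so the wheel has started to tip in but is not level. I'll push on a little in small steps.

Emit:
servo_tool --increments '[{"grip":1,"x":1,"y":0,"z":0,"roll":1},{"grip":1,"x":1,"y":0,"z":0,"roll":1},{"grip":1,"x":0,"y":0,"z":0,"roll":0}]'

```text
clock: 8.05
tcp_pos: [0.4784, 0.2369, 0.0916]
orientation: [0.001, 0.712, 0.702, -0.001]
wrist_force: [-0.4, -5.7, 4.2]
finger_gap: 0.0002
grip_force: 2.8
```

```bash
python3 chk.py sc9.png
```

```text
8.05 tcp [478.4 236.9  91.6] th 89.2 F [-0.4 -5.7  4.2] gap 0.0002 gf 2.8
r,phi 0.05653141862884905 -179.892864068681
brass [ 0  5 18 19 94] [308.6 235.1]
brass [41 41  6 15 70] [343.3 267.8]
brass [84 40  8 17 81] [387.2 267.7]
brass [25 61  5 16 36] [326.8 287.6]
brass [67 68  7 17 76] [369.7 295.7]
plate rows 249 310 cols 325 398
```

Emit:
servo_tool --increments '[{"grip":1,"x":-2,"y":0,"z":0,"roll":0},{"grip":1,"x":-4,"y":0,"z":0,"roll":0},{"grip":1,"x":-4,"y":0,"z":0,"roll":0},{"grip":1,"x":0,"y":0,"z":0,"roll":0}]'

```text
clock: 8.43
tcp_pos: [0.478, 0.2274, 0.0911]
orientation: [-0.0, 0.712, 0.702, -0.0]
wrist_force: [-0.6, 0.1, 0.4]
finger_gap: -0.0002
grip_force: 0.0
```

```bash
python3 chk.py sc10.png; python3 - <<'E'
from h import *
# expected pin mid pixels for seated wheel and unseated
C=cam("scene")
for sp in((.535,.237),(.538,.239)):
  for z in(.04,.022+.0+.0+.058-.0):
    pass
  for a in(-130,-133,-136):
    for o in(.020,.038):
      P=[[sp[0]+.056*np.cos(np.radians(a+k)),sp[1]+.056*np.sin(np.radians(a+k)),o+.06] for k in(60,180,300)]
      print(sp,a,o,proj(C,P).round(1).tolist())
E
```

```text
8.43 tcp [478.  227.4  91.1] th 89.2 F [-0.6  0.1  0.4] gap -0.0002 gf 0.0
r,phi 0.05765969270399354 -170.66782788258135
brass [  0   5  22  22 121] [309.9 234.7]
brass [41 41  6 15 69] [343.3 267.8]
brass [84 40  8 17 83] [387.1 267.6]
brass [26 61  3  8 21] [327.  284.3]
brass [67 68  7 17 77] [369.7 295.6]
plate rows 226 310 cols 321 397
(0.535, 0.237) -130 0.02 [[342.2, 268.2], [371.5, 295.2], [385.2, 266.1]]
(0.535, 0.237) -130 0.038 [[342.7, 262.3], [372.4, 289.2], [386.2, 260.2]]
(0.535, 0.237) -133 0.02 [[342.7, 267.4], [370.1, 295.2], [386.1, 266.9]]
(0.535, 0.237) -133 0.038 [[343.2, 261.5], [371.0, 289.2], [387.0, 261.0]]
(0.535, 0.237) -136 0.02 [[343.2, 266.6], [368.7, 295.2], [386.9, 267.7]]
(0.535, 0.237) -136 0.038 [[343.8, 260.7], [369.6, 289.2], [387.9, 261.8]]
(0.538, 0.239) -130 0.02 [[342.0, 269.3], [371.4, 296.4], [385.1, 267.2]]
(0.538, 0.239) -130 0.038 [[342.5, 263.4], [372.3, 290.4], [386.1, 261.3]]
(0.538, 0.239) -133 0.02 [[342.5, 268.5], [370.0, 296.5], [386.0, 268.0]]
(0.538, 0.239) -133 0.038 [[343.0, 262.6], [370.9, 290.5], [387.0, 262.1]]
(0.538, 0.239) -136 0.02 [[343.0, 267.7], [368.6, 296.4], [386.8, 268.8]]
(0.538, 0.239) -136 0.038 [[343.6, 261.8], [369.4, 290.5], [387.8, 262.9]]
```

The three pins match the seated pose (wheel origin at 20 mm, yaw about −135°) within about 1 px, so the wheel is level and home. Next I go up and over to the bin.

Emit:
servo_tool --increments '[{"grip":1,"x":0,"y":0,"z":-35,"roll":0},{"grip":1,"x":0,"y":0,"z":-40,"roll":0},{"grip":1,"x":0,"y":0,"z":-40,"roll":0},{"grip":0.5,"x":-15,"y":0,"z":-35,"roll":0},{"grip":0,"x":-36,"y":0,"z":-9,"roll":0}]'

```text
clock: 8.9
tcp_pos: [0.4802, 0.1796, 0.2563]
orientation: [0.002, 0.71, 0.704, 0.005]
wrist_force: [2.0, 0.3, 0.5]
finger_gap: 0.023
grip_force: 0.0
```

Emit:
servo_tool --increments '[{"grip":0,"x":-38,"y":0,"z":0,"roll":0},{"grip":0,"x":-38,"y":0,"z":0,"roll":0},{"grip":0,"x":-38,"y":0,"z":0,"roll":0},{"grip":0,"x":-38,"y":0,"z":0,"roll":0},{"grip":0,"x":-38,"y":0,"z":0,"roll":0}]'

```text
clock: 9.32
tcp_pos: [0.4747, -0.0145, 0.2505]
orientation: [0.0, 0.712, 0.703, 0.0]
wrist_force: [1.7, -0.4, 0.3]
finger_gap: 0.0834
grip_force: 0.0
```

Emit:
servo_tool --increments '[{"grip":0,"x":-38,"y":0,"z":0,"roll":0},{"grip":0,"x":-38,"y":0,"z":0,"roll":0},{"grip":0,"x":-38,"y":0,"z":0,"roll":0},{"grip":0,"x":0,"y":0,"z":0,"roll":0},{"grip":0,"x":0,"y":0,"z":0,"roll":0}]'

```text
clock: 9.73
tcp_pos: [0.4733, -0.1289, 0.25]
orientation: [-0.0, 0.713, 0.701, 0.0]
wrist_force: [1.0, 0.3, -0.0]
finger_gap: 0.0856
grip_force: 0.0
```

```bash
python3 - <<'E'
from h import *
st(); C,im=snap("wrist","w11.png"); np.savez("w11.npz",K=C[0],r=C[1],t=C[2])
E
```

```text
9.73 tcp [ 473.3 -128.9  250. ] th 89.0 F [ 1.   0.3 -0. ] gap 0.0856 gf 0.0
```

View pics/w11.png

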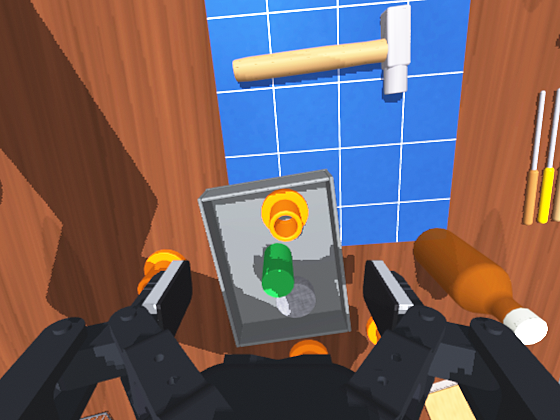

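Candidates in this view are the collar in the bin (286,213) and loose ones at (162,265), (310,348) and (372,330). The one in the bin is farthest to +y (left), so it is the one meant. Its top ring is around (287,227). The bin rim corners are about (202,195), (333,175), (350,332) and (240,345).

```bash
python3 - <<'E'
from h import *
C=cam("wrist"); im=cv2.imread("pics/w11.png")[:,:,::-1]
h=cv2.cvtColor(im,cv2.COLOR_RGB2HSV); m=cv2.inRange(h,(5,150,60),(26,255,255)); m[:170]=0;m[250:]=0;m[:,:240]=0;m[:,330:]=0
ys,xs=np.nonzero(m); print("bbox",xs.min(),xs.max(),ys.min(),ys.max())
cs=cv2.findContours(m,cv2.RETR_CCOMP,cv2.CHAIN_APPROX_NONE)
o=max(cs[0],key=len); up=o[o[:,0,1]<214].reshape(-1,2)
W=on_plane(C,up,.017)[:,:2]
# circle fit radius free
A=np.c_[2*W,np.ones(len(W))]; s=np.linalg.lstsq(A,(W**2).sum(1),rcond=None)[0]; print("flange circle",s[:2],np.sqrt(s[2]+s[0]**2+s[1]**2))
lo=o[o[:,0,1]>228].reshape(-1,2); W=on_plane(C,lo,.065)[:,:2]
A=np.c_[2*W,np.ones(len(W))]; s=np.linalg.lstsq(A,(W**2).sum(1),rcond=None)[0]; print("top circle",s[:2],np.sqrt(s[2]+s[0]**2+s[1]**2))
Q=on_plane(C,[(202,195),(333,175),(350,332),(240,345)],.05)[:,:2]; print(Q.round(3),Q.mean(0))
for i in range(4): d=Q[(i+1)%4]-Q[i]; print(np.hypot(*d).round(3),np.degrees(np.arctan2(d[1],d[0])).round(1))
E
```

```text
bbox 262 307 189 240
flange circle [ 0.48197888 -0.17805802] 0.02999490598149058
top circle [ 0.48247009 -0.17998598] 0.019407172902915097
[[ 0.383 -0.146]
 [ 0.539 -0.124]
 [ 0.572 -0.347]
 [ 0.417 -0.367]] [ 0.47766111 -0.24611366]
0.157 8.0
0.226 -81.6
0.156 -172.6
0.224 98.6
```

```bash
python3 - <<'E'
from h import *
plan([(.482,-.179,.17)],.25,98)
E
```

```text
[{"grip": 0.25, "x": -17.1, "y": 3.2, "z": 26.7, "roll": -2.96}, {"grip": 0.25, "x": -17.3, "y": 2.3, "z": 26.7, "roll": -2.96}, {"grip": 0.25, "x": -17.4, "y": 1.4, "z": 26.7, "roll": -2.96}]
```

Emit:
servo_tool --increments '[{"grip":0.25,"x":-17.1,"y":3.2,"z":26.7,"roll":-3},{"grip":0.25,"x":-17.3,"y":2.3,"z":26.7,"roll":-3},{"grip":0.25,"x":-17.4,"y":1.4,"z":26.7,"roll":-3},{"grip":0.25,"x":0,"y":0,"z":0,"roll":0},{"grip":0.25,"x":0,"y":0,"z":0,"roll":0}]'

```text
clock: 10.2
tcp_pos: [0.4814, -0.1768, 0.1689]
orientation: [-0.002, 0.655, 0.756, -0.0]
wrist_force: [-0.0, 0.6, 0.6]
finger_gap: 0.064
grip_force: 0.0
```

```bash
python3 - <<'E'
from h import *
st(); C,im=snap("wrist","w12.png")
h=cv2.cvtColor(im,cv2.COLOR_RGB2HSV); m=cv2.inRange(h,(5,150,60),(26,255,255))
u=proj(C,[[.482,-.179,.065]])[0]; print("expected top",u)
n,l,s,c=cv2.connectedComponentsWithStats(m)
for i in range(1,n):
    if s[i][4]>300: print(s[i],c[i].round(1))
E
```

```text
10.2 tcp [ 481.4 -176.8  168.9] th 98.2 F [-0.   0.6  0.6] gap 0.064 gf 0.0
expected top [277.880206   206.10700217]
[    0     0   213   399 62516] [ 91.1 157.8]
[  345     0   215   404 27120] [507.2 235.5]
[ 247  164   62   68 2894] [277.6 196.1]
[332 299  22  66 514] [343.6 334.9]
[ 103  361   62   59 2130] [138.8 394.8]
[ 390  360   62   60 2147] [415.  394.5]
```

View pics/w12.png

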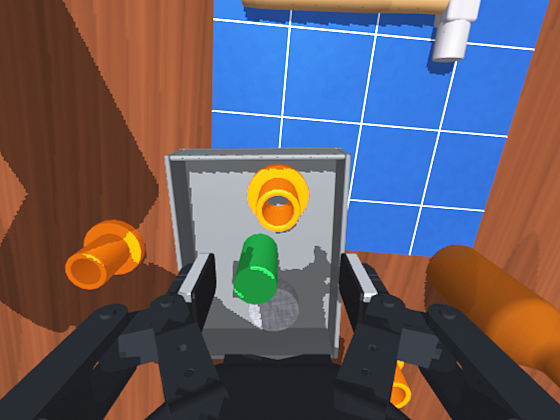

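The chosen collar is in the bin with its hole at about (278,209), centred between the fingers; the bin lies square with the tool.

```bash
cat > circ.py <<'E'
from h import *
def fit(W):
    A=np.c_[2*W,np.ones(len(W))]; s=np.linalg.lstsq(A,(W**2).sum(1),rcond=None)[0]; return s[:2].round(4),round(float(np.sqrt(s[2]+s[0]**2+s[1]**2)),4)
E
python3 - <<'E'
from circ import *
C=cam("wrist"); im=cv2.imread("pics/w12.png")[:,:,::-1]
h=cv2.cvtColor(im,cv2.COLOR_RGB2HSV); m=cv2.inRange(h,(5,150,60),(26,255,255))
m[:150]=0;m[240:]=0;m[:,:240]=0;m[:,315:]=0
o=max(cv2.findContours(m,cv2.RETR_EXTERNAL,cv2.CHAIN_APPROX_NONE)[0],key=len).reshape(-1,2)
print(fit(on_plane(C,o[o[:,1]>212],.065)[:,:2]), fit(on_plane(C,o[o[:,1]<192],.017)[:,:2]))
plan([(.482,-.180,.1)],.25); 
E
```

```text
(array([ 0.4836, -0.1837]), 0.0193) (array([ 0.4831, -0.1816]), 0.0303)
[{"grip": 0.25, "x": -1.5, "y": -0.3, "z": 35.2, "roll": 0.0}, {"grip": 0.25, "x": -1.5, "y": -0.3, "z": 35.2, "roll": 0.0}]
```

Emit:
servo_tool --increments '[{"grip":0.25,"x":-5.4,"y":0.8,"z":35,"roll":0},{"grip":0.25,"x":0,"y":0,"z":35,"roll":0},{"grip":0.25,"x":0,"y":0,"z":30,"roll":0},{"grip":0.25,"x":0,"y":0,"z":20,"roll":0},{"grip":0.25,"x":0,"y":0,"z":16,"roll":0}]'

```text
clock: 10.67
tcp_pos: [0.4843, -0.1822, 0.0341]
orientation: [0.0, 0.654, 0.756, 0.0]
wrist_force: [0.1, -0.4, -0.2]
finger_gap: 0.0639
grip_force: 0.0
```

Emit:
servo_tool --increments '[{"grip":0.25,"x":0,"y":0,"z":0,"roll":0},{"grip":0.6,"x":0,"y":0,"z":0,"roll":0},{"grip":0.8,"x":0,"y":0,"z":0,"roll":0},{"grip":1,"x":0,"y":0,"z":0,"roll":0},{"grip":1,"x":0,"y":0,"z":0,"roll":0}]' --grip_force 30

```text
clock: 11.08
tcp_pos: [0.4851, -0.1839, 0.0365]
orientation: [0.001, 0.654, 0.756, 0.001]
wrist_force: [-1.9, 2.3, 6.5]
finger_gap: 0.0396
grip_force: 30.6
```

Emit:
servo_tool --increments '[{"grip":1,"x":0,"y":0,"z":0,"roll":0},{"grip":1,"x":0,"y":0,"z":0,"roll":0}]'

```text
clock: 11.25
tcp_pos: [0.4851, -0.1839, 0.0365]
orientation: [0.001, 0.654, 0.756, 0.001]
wrist_force: [-0.3, 1.2, 5.5]
finger_gap: 0.0398
grip_force: 30.6
```

Emit:
servo_tool --increments '[{"grip":1,"x":0,"y":0,"z":-8,"roll":0},{"grip":1,"x":0,"y":0,"z":-25,"roll":0},{"grip":1,"x":0,"y":0,"z":-40,"roll":0},{"grip":1,"x":0,"y":0,"z":-40,"roll":0},{"grip":1,"x":0,"y":0,"z":-40,"roll":0}]' --grip_force 50

```text
clock: 11.67
tcp_pos: [0.4835, -0.1835, 0.1896]
orientation: [0.0, 0.655, 0.756, -0.0]
wrist_force: [0.5, -1.1, -3.7]
finger_gap: 0.0394
grip_force: 51.3
```

Emit:
servo_tool --increments '[{"grip":1,"x":0,"y":0,"z":-40,"roll":0},{"grip":1,"x":0,"y":0,"z":-20,"roll":0},{"grip":1,"x":0,"y":0,"z":0,"roll":0},{"grip":1,"x":0,"y":0,"z":0,"roll":0}]'

```text
clock: 12.0
tcp_pos: [0.4847, -0.1842, 0.2489]
orientation: [0.002, 0.655, 0.756, 0.0]
wrist_force: [-1.5, 1.1, -3.9]
finger_gap: 0.0388
grip_force: 51.3
```

```bash
python3 - <<'E'
from circ import *
st(); C,im=snap("wrist","w13.png"); 
plan([(.525,.10,.24)],1,105)
E
```

```text
12.0 tcp [ 484.7 -184.2  248.9] th 98.2 F [-1.5  1.1 -3.9] gap 0.0388 gf 51.3
[{"grip": 1, "x": 34.4, "y": 10.2, "z": 0.9, "roll": -0.85}, {"grip": 1, "x": 34.2, "y": 10.7, "z": 0.9, "roll": -0.85}, {"grip": 1, "x": 34.0, "y": 11.2, "z": 0.9, "roll": -0.85}, {"grip": 1, "x": 33.9, "y": 11.7, "z": 0.9, "roll": -0.85}, {"grip": 1, "x": 33.7, "y": 12.2, "z": 0.9, "roll": -0.85}]
[{"grip": 1, "x": 33.5, "y": 12.7, "z": 0.9, "roll": -0.85}, {"grip": 1, "x": 33.3, "y": 13.2, "z": 0.9, "roll": -0.85}, {"grip": 1, "x": 33.1, "y": 13.7, "z": 0.9, "roll": -0.85}]
```

View pics/w13.png

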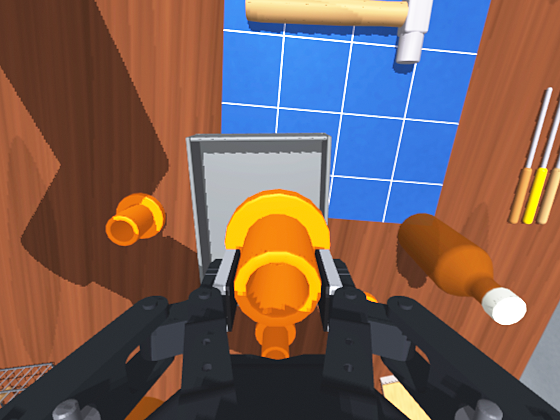

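The collar is held level between the fingers, with its ring at (277,285) and its flange at (277,225). That was my last picture view, and I have gone over the 10 allowed; from here I use numbers only.

```bash
python3 - <<'E'
from circ import *
C=cam("wrist"); im=cv2.imread("pics/w13.png")[:,:,::-1]; p=np.array(env.get_state()["tcp_pos"])
h=cv2.cvtColor(im,cv2.COLOR_RGB2HSV); m=cv2.inRange(h,(5,150,60),(26,255,255))
m[:180]=0;m[325:]=0;m[:,:222]=0;m[:,333:]=0
o=max(cv2.findContours(m,cv2.RETR_EXTERNAL,cv2.CHAIN_APPROX_NONE)[0],key=len).reshape(-1,2)
fl=o[(o[:,1]<225)]; print("flange",fit(on_plane(C,fl,p[2]-.0195)[:,:2]),p[:2])
# top ring hole: dark region inside; brighter ring (yellowish) 
y=cv2.inRange(h,(14,150,150),(26,255,255)); y[:235]=0; y[325:]=0; y[:,:225]=0; y[:,332:]=0
q=np.argwhere(y)[:,::-1]; print("ring px",q.min(0),q.max(0),len(q))
q=max(cv2.findContours(y,cv2.RETR_EXTERNAL,cv2.CHAIN_APPROX_NONE)[0],key=len).reshape(-1,2)
print("ring outer",fit(on_plane(C,q[q[:,1]<285],p[2]+.0285)[:,:2]),fit(on_plane(C,q,p[2]+.0285)[:,:2]))
E
```

```text
flange (array([ 0.4836, -0.1802]), 0.031) [ 0.48366393 -0.18370291]
ring px [225 235] [329 324] 5960
ring outer (array([ 0.4814, -0.1718]), 0.0172) (array([ 0.4822, -0.1776]), 0.0209)
```

Emit:
servo_tool --increments '[{"grip":1,"x":34.4,"y":10.2,"z":0,"roll":-1},{"grip":1,"x":34.2,"y":10.7,"z":0,"roll":-1},{"grip":1,"x":34,"y":11.2,"z":0,"roll":-1},{"grip":1,"x":34,"y":11.7,"z":0,"roll":-1},{"grip":1,"x":33.7,"y":12.2,"z":0,"roll":-1}]'

```text
clock: 12.47
tcp_pos: [0.5072, -0.0045, 0.2445]
orientation: [-0.002, 0.621, 0.784, -0.001]
wrist_force: [0.8, -0.6, -2.9]
finger_gap: 0.0389
grip_force: 51.3
```

Emit:
servo_tool --increments '[{"grip":1,"x":33.5,"y":12.7,"z":0,"roll":-1},{"grip":1,"x":33.3,"y":13.2,"z":0,"roll":-1},{"grip":1,"x":33.1,"y":13.7,"z":0,"roll":0},{"grip":1,"x":0,"y":0,"z":0,"roll":0},{"grip":1,"x":0,"y":0,"z":0,"roll":0}]'

```text
clock: 12.88
tcp_pos: [0.5211, 0.1022, 0.2444]
orientation: [-0.002, 0.606, 0.796, -0.002]
wrist_force: [-0.9, -0.5, -3.8]
finger_gap: 0.0388
grip_force: 51.5
```

```bash
python3 - <<'E'
from circ import *
st(); C,im=snap("wrist","w14.png"); h=cv2.cvtColor(im,cv2.COLOR_RGB2HSV)
g=proj(C,[[.535,.237,.1]])[0]; print("expected tip",g)
for nm,lo,hi,z in(("brass",(18,110,110),(28,255,255),.100),("red",(0,150,90),(5,255,255),.06),("red2",(174,150,90),(180,255,255),.06)):
    n,l,s,c=cv2.connectedComponentsWithStats(cv2.inRange(h,lo,hi))
    for i in range(1,n):
        if s[i][4]>8 and np.hypot(*(c[i]-g))<160: print(nm,s[i],c[i].round(1),on_plane(C,c[i],z)[0].round(4))
E
```

```text
12.88 tcp [521.1 102.2 244.4] th 105.5 F [-0.9 -0.5 -3.8] gap 0.0388 gf 51.5
expected tip [335.29577141  50.15561164]
brass [278   7  13  16 161] [283.8  14.6] [0.4847 0.2509 0.1   ]
brass [381   7  26  16 217] [397.5  14.8] [0.5765 0.276  0.1   ]
brass [389  22   5   4  10] [390.9  23.7] [0.5736 0.2685 0.1   ]
brass [309  65  13  13  97] [314.7  71.3] [0.523  0.2163 0.1   ]
brass [324 112  17  13 154] [333.2 117.4] [0.5512 0.1836 0.1   ]
red [332  52   8   6  18] [335.4  54.4] [0.5411 0.2419 0.06  ]
red [272  74  33  23 239] [287.8  85.1] [0.5036 0.2022 0.06  ]
red [258  97  18  16 157] [266.3 104.8] [0.4873 0.178  0.06  ]
```

Emit:
servo_tool --increments '[{"grip":1,"x":29,"y":13,"z":0,"roll":0},{"grip":1,"x":29,"y":13,"z":0,"roll":0},{"grip":1,"x":0,"y":0,"z":0,"roll":0},{"grip":1,"x":0,"y":0,"z":0,"roll":0}]'

```text
clock: 13.27
tcp_pos: [0.532, 0.1628, 0.2458]
orientation: [-0.001, 0.607, 0.795, -0.001]
wrist_force: [-1.2, 0.0, -2.6]
finger_gap: 0.039
grip_force: 51.7
```

```bash
python3 - <<'E'
from circ import *
st(); C,im=snap("wrist","w15.png"); h=cv2.cvtColor(im,cv2.COLOR_RGB2HSV); print("cam",-C[1].T@C[2])
g=proj(C,[[.535,.237,.1]])[0]; print("expected tip",g)
for nm,lo,hi,z in(("brass",(18,110,110),(28,255,255),.095),("red",(0,150,90),(5,255,255),.1)):
    n,l,s,c=cv2.connectedComponentsWithStats(cv2.inRange(h,lo,hi))
    for i in range(1,n):
        if s[i][4]>8 and np.hypot(*(c[i]-g))<160: print(nm,s[i],c[i].round(1),on_plane(C,c[i],z)[0].round(4))
# base disc outline: dark pixels at z=.014
d=cv2.inRange(h,(0,0,0),(180,255,45)); d[300:]=0
# plate: white; fit circle to outer contour at z=.06
w=cv2.morphologyEx(cv2.inRange(h,(0,0,150),(180,60,255)),cv2.MORPH_CLOSE,np.ones((9,9)))
for o in cv2.findContours(w,cv2.RETR_EXTERNAL,cv2.CHAIN_APPROX_NONE)[0]:
    if len(o)>150:
        o=o.reshape(-1,2); print(len(o),o.min(0),o.max(0)); o=cv2.convexHull(o).reshape(-1,2); o=o[(o[:,1]<190)&(o[:,1]>1)]; W=on_plane(C,o,.06)[:,:2]
        if len(W)>8: print("plate",fit(W))
# rows across the spindle
for du in(-6,-3,0,3,6):
    r=int(round(g[1]))+du; print(r,im[r,int(g[0])-24:int(g[0])+25:2].mean(1).round().astype(int).tolist())
sc=cv2.imread("pics/sc10.png"); sd=cv2.imread("pics/s8.png")
for r in(270,272,274): print("scene",r,sc[r,355:382].mean(1).round().astype(int).tolist())
for r in(142,144,146): print("side",r,sd[r,268:290].mean(1).round().astype(int).tolist())
E
```

```text
13.27 tcp [532.  162.8 245.8] th 105.3 F [-1.2  0.  -2.6] gap 0.039 gf 51.7
cam [0.51173307 0.23724067 0.38731163]
expected tip [302.00321721 116.7356558 ]
brass [346  77  22  17 228] [357.1  85.6] [0.5761 0.2764 0.095 ]
brass [248  79  13  15 138] [253.6  85.4] [0.4848 0.2516 0.095 ]
brass [281 118  14  14 107] [287.7 124.4] [0.5243 0.2267 0.095 ]
brass [297 164  13  19 176] [302.8 173.3] [0.5518 0.1854 0.095 ]
brass [ 225  193  105   56 2739] [277.1 218.4] [0.5396 0.1324 0.095 ]
brass [ 235  252   86   56 1335] [277.8 270.6] [0.5567 0.073  0.095 ]
red [299 118   7   6  16] [302.1 120.3] [0.536 0.234 0.1  ]
red [247 129  30  22 200] [262.  140.1] [0.5046 0.2066 0.1   ]
red [237 147  12  12  86] [242.5 153.1] [0.4895 0.1899 0.1   ]
368 [202 134] [255 261]
604 [237  43] [368 229]
plate (array([0.5383, 0.2378]), 0.0693)
111 [131, 141, 139, 148, 154, 136, 112, 99, 138, 157, 181, 212, 245, 244, 243, 243, 245, 214, 174, 140, 150, 135, 133, 143, 148]
114 [117, 116, 115, 115, 125, 150, 127, 106, 129, 160, 207, 243, 239, 238, 238, 237, 237, 240, 209, 136, 143, 135, 138, 144, 139]
117 [115, 1
[... 413 characters left out ...]
, 121, 164, 223, 234, 217, 186, 224, 234, 238, 247, 248, 248, 248, 248, 243, 245, 246, 244, 245, 245]
scene 272 [189, 223, 251, 250, 250, 249, 236, 152, 156, 206, 232, 234, 231, 232, 233, 230, 226, 233, 247, 246, 235, 183, 170, 147, 144, 145, 158]
scene 274 [142, 126, 130, 130, 129, 129, 117, 116, 135, 157, 177, 196, 207, 216, 220, 214, 193, 167, 176, 227, 249, 249, 249, 237, 193, 175, 155]
side 142 [56, 55, 49, 52, 49, 56, 68, 95, 88, 87, 91, 91, 84, 85, 78, 50, 52, 45, 44, 49, 51, 60]
side 144 [47, 47, 37, 35, 40, 42, 56, 79, 79, 80, 89, 82, 83, 82, 68, 42, 35, 38, 35, 46, 49, 63]
side 146 [164, 166, 161, 159, 168, 173, 136, 70, 77, 80, 82, 85, 78, 78, 79, 149, 180, 165, 158, 158, 127, 70]
```

```bash
python3 - <<'E'
from circ import *
from scipy.optimize import least_squares
C=cam("wrist"); im=cv2.imread("pics/w15.png")[:,:,::-1]; p=np.array(env.get_state()["tcp_pos"]); h=cv2.cvtColor(im,cv2.COLOR_RGB2HSV)
m=cv2.inRange(h,(5,150,60),(26,255,255)); m[:185]=0; m[325:]=0; m[:,:220]=0; m[:,336:]=0
n,l,s,c=cv2.connectedComponentsWithStats(m); m=(l==1+np.argmax(s[1:,4])).astype(np.uint8)
up=np.array([(u,np.nonzero(m[:,u])[0].min()) for u in range(238,318) if m[:,u].any()]); up=up[up[:,1]<225]; print(len(up),up[:,1].min())
W=on_plane(C,up,p[2]-.0315)[:,:2]; print("free",fit(W)); 
f=least_squares(lambda q:np.hypot(*(W-q).T)-.032,p[:2]).x; print("r32",f,"tcp",p[:2])
print("tip",on_plane(C,(306,115),.1))
t=np.array([.538,.238]); tgt=t-(f-p[:2]); print(tgt)
plan([(*tgt,.245),(*tgt,.160)],1,105)
E
```

```text
80 189
free (array([0.5315, 0.1621]), 0.0313)
r32 [0.53172773 0.1613281 ] tcp [0.53190954 0.16202878]
tip [[0.53814097 0.23867162 0.1       ]]
[0.53818181 0.23870068]
[{"grip": 1, "x": 24.1, "y": 8.7, "z": 0.3, "roll": 0.07}, {"grip": 1, "x": 24.1, "y": 8.7, "z": 0.3, "roll": 0.07}, {"grip": 1, "x": 24.1, "y": 8.7, "z": 0.3, "roll": 0.07}, {"grip": 1, "x": 0.0, "y": 0.0, "z": 28.3, "roll": 0.0}, {"grip": 1, "x": 0.0, "y": 0.0, "z": 28.3, "roll": 0.0}]
[{"grip": 1, "x": 0.0, "y": 0.0, "z": 28.3, "roll": 0.0}]
```

Collar is centred on the TCP within 1 mm; the spindle is at (0.538, 0.238).

Emit:
servo_tool --increments '[{"grip":1,"x":24.1,"y":8.7,"z":0,"roll":0},{"grip":1,"x":24.1,"y":8.7,"z":0,"roll":0},{"grip":1,"x":24.1,"y":8.7,"z":0,"roll":0},{"grip":1,"x":0,"y":0,"z":28,"roll":0},{"grip":1,"x":0,"y":0,"z":28,"roll":0}]'

```text
clock: 13.73
tcp_pos: [0.5403, 0.2394, 0.1919]
orientation: [0.001, 0.607, 0.794, 0.001]
wrist_force: [-0.3, -0.2, -4.3]
finger_gap: 0.0386
grip_force: 51.8
```

Emit:
servo_tool --increments '[{"grip":1,"x":0,"y":0,"z":28,"roll":0},{"grip":1,"x":0,"y":0,"z":0,"roll":0},{"grip":1,"x":0,"y":0,"z":0,"roll":0},{"grip":1,"x":0,"y":0,"z":0,"roll":0}]'

```text
clock: 14.07
tcp_pos: [0.5394, 0.2387, 0.1645]
orientation: [0.0, 0.608, 0.794, 0.0]
wrist_force: [0.4, -0.6, -3.2]
finger_gap: 0.0388
grip_force: 51.9
```

```bash
python3 - <<'E'
from circ import *
st(); p=np.array(env.get_state()["tcp_pos"])
ref={"scene":None,"side":278.5}
for nm in("scene","side"):
    C,im=snap(nm,nm+"16.png"); h=cv2.cvtColor(im,cv2.COLOR_RGB2HSV); m=cv2.inRange(h,(5,170,60),(20,255,255))
    g=proj(C,[[p[0],p[1],p[2]-.0255]])[0]; k=np.zeros_like(m); x,y=int(g[0]),int(g[1]); k[y-25:y+25,x-25:x+25]=m[y-25:y+25,x-25:x+25]
    yy,xx=np.nonzero(k); print(nm,"expected flange",g,"rows",yy.min(),yy.max())
    for r in range(yy.min(),yy.max()+1):
        q=xx[yy==r]; 
        if len(q): print((r,int(q.min()),int(q.max())),end=" ")
    print(); print("spindle proj at .1, .095",proj(C,[[.538,.238,.1],[.538,.238,.095]]).tolist(),"collar axis if over spindle",proj(C,[[.538,.238,p[2]-.0255]]).tolist())
E
```

```text
14.07 tcp [539.4 238.7 164.5] th 105.1 F [ 0.4 -0.6 -3.2] gap 0.0388 gf 51.9
scene expected flange [368.15720543 257.56072792] rows 234 269
(234, 370, 378) (235, 374, 379) (236, 375, 379) (237, 374, 381) (238, 374, 381) (239, 374, 382) (240, 374, 382) (241, 374, 382) (242, 373, 382) (243, 373, 382) (244, 374, 381) (245, 373, 381) (246, 373, 381) (247, 373, 381) (248, 373, 381) (249, 359, 380) (250, 358, 381) (251, 357, 382) (252, 357, 383) (253, 356, 384) (254, 356, 384) (255, 355, 385) (256, 355, 385) (257, 355, 385) (258, 355, 385) (259, 355, 385) (260, 356, 384) (261, 356, 384) (262, 357, 384) (263, 357, 384) (264, 358, 384) (265, 359, 383) (266, 360, 383) (267, 362, 379) (268, 363, 377) (269, 364, 374) 
spindle proj at .1, .095 [[366.5670917612115, 270.3917386381199], [366.3461348897322, 272.05271880681954]] collar axis if over spindle [[368.3369765229196, 257.08713548005124]]
side expected flange [278.45384453 126.63175753] rows 105 150
(105, 273, 285) (106, 273, 286) (107, 273, 286) (108, 273, 286) (109, 274, 286) (110, 274, 286) (111, 274, 286) (112, 274, 286) (113, 274, 286) (114, 274, 286) (115, 274, 285) (116, 274, 285) (117, 273, 285) (118, 272, 285) (119, 272, 289) (120, 272, 285) (121, 270, 288) (122, 268, 289) (123, 267, 290) (124, 267, 292) (125, 267, 290) (126, 267, 290) (127, 267, 290) (128, 268, 290) (129, 268, 289) (130, 269, 288) (131, 269, 284) (132, 277, 277) (133, 266, 266) (134, 287, 287) (136, 301, 301) (138, 279, 279) (139, 268, 268) (140, 261, 261) (141, 270, 283) (142, 267, 267) (144, 270, 288) (145, 262, 296) (146, 254, 295) (147, 297, 299) (148, 287, 300) (149, 301, 301) (150, 254, 302) 
spindle proj at .1, .095 [[277.9690479051726, 140.7109654696047], [277.972326373392, 142.46540072560705]] collar axis if over spindle [[277.94292328994476, 126.73067255887926]]
```

Emit:
servo_tool --increments '[{"grip":1,"x":0,"y":-0.6,"z":14,"roll":0},{"grip":1,"x":0,"y":0,"z":14,"roll":0},{"grip":1,"x":0,"y":0,"z":4,"roll":0},{"grip":1,"x":0,"y":0,"z":4,"roll":0},{"grip":1,"x":0,"y":0,"z":4,"roll":0}]'

```text
clock: 14.58
tcp_pos: [0.5389, 0.2396, 0.1243]
orientation: [0.001, 0.607, 0.795, 0.001]
wrist_force: [0.5, -0.5, -1.7]
finger_gap: 0.0389
grip_force: 52.3
```

Emit:
servo_tool --increments '[{"grip":1,"x":0,"y":0,"z":4,"roll":0},{"grip":1,"x":0,"y":0,"z":4,"roll":0},{"grip":1,"x":0,"y":0,"z":4,"roll":0}]'

```text
clock: 14.83
tcp_pos: [0.5388, 0.2393, 0.1116]
orientation: [0.001, 0.607, 0.794, 0.0]
wrist_force: [0.4, -2.4, -2.1]
finger_gap: 0.039
grip_force: 52.1
```

Emit:
servo_tool --increments '[{"grip":1,"x":-0.8,"y":0,"z":3,"roll":0},{"grip":1,"x":0,"y":0,"z":4,"roll":0},{"grip":1,"x":0,"y":0,"z":4,"roll":0},{"grip":1,"x":0,"y":0,"z":3,"roll":0}]'

```text
clock: 15.17
tcp_pos: [0.5383, 0.2388, 0.0966]
orientation: [0.0, 0.607, 0.795, -0.0]
wrist_force: [0.4, -0.4, -1.9]
finger_gap: 0.0391
grip_force: 52.1
```

Emit:
servo_tool --increments '[{"grip":1,"x":0,"y":0,"z":2,"roll":0},{"grip":1,"x":0,"y":0,"z":1,"roll":0},{"grip":1,"x":0,"y":0,"z":1,"roll":0},{"grip":1,"x":0,"y":0,"z":0,"roll":0}]'

```text
clock: 15.5
tcp_pos: [0.5384, 0.2387, 0.0937]
orientation: [0.0, 0.607, 0.795, 0.0]
wrist_force: [-0.2, -1.9, 0.2]
finger_gap: 0.0391
grip_force: 52.3
```

Contact at the expected height; I release and go up.

Emit:
servo_tool --increments '[{"grip":0.5,"x":0,"y":0,"z":0,"roll":0},{"grip":0.3,"x":0,"y":0,"z":0,"roll":0},{"grip":0.3,"x":0,"y":0,"z":0,"roll":0},{"grip":0.3,"x":0,"y":0,"z":0,"roll":0}]'

```text
clock: 15.83
tcp_pos: [0.5384, 0.2391, 0.0933]
orientation: [0.0, 0.607, 0.795, 0.0]
wrist_force: [-0.7, 0.8, -0.2]
finger_gap: 0.0597
grip_force: 0.0
```

Emit:
servo_tool --increments '[{"grip":0.3,"x":0,"y":0,"z":-5,"roll":0},{"grip":0.3,"x":0,"y":0,"z":-15,"roll":0},{"grip":0.3,"x":0,"y":0,"z":-30,"roll":0},{"grip":0.3,"x":0,"y":0,"z":-40,"roll":0},{"grip":0.3,"x":0,"y":0,"z":-40,"roll":0}]'

```text
clock: 16.25
tcp_pos: [0.5373, 0.2386, 0.2241]
orientation: [-0.001, 0.607, 0.795, -0.001]
wrist_force: [0.2, 0.1, -0.4]
finger_gap: 0.0597
grip_force: 0.0
```

Emit:
servo_tool --increments '[{"grip":0.3,"x":-30,"y":0,"z":0,"roll":0},{"grip":0.3,"x":-35,"y":0,"z":0,"roll":0},{"grip":0.3,"x":-10,"y":0,"z":0,"roll":0},{"grip":0.3,"x":0,"y":0,"z":0,"roll":0}]'

```text
clock: 16.58
tcp_pos: [0.5588, 0.1642, 0.2237]
orientation: [0.0, 0.609, 0.793, 0.0]
wrist_force: [0.6, 0.7, -0.9]
finger_gap: 0.0598
grip_force: 0.0
```

```bash
python3 - <<'E'
from circ import *
st()
for nm in("scene","side"):
    C,im=snap(nm,nm+"17.png"); h=cv2.cvtColor(im,cv2.COLOR_RGB2HSV); m=cv2.inRange(h,(5,170,60),(20,255,255))
    g=proj(C,[[.538,.238,.062],[.538,.238,.074],[.538,.238,.122]]); print(nm,g.round(1).tolist())
    x,y=int(g[1,0]),int(g[1,1]); k=np.zeros_like(m); k[y-35:y+18,x-18:x+19]=m[y-35:y+18,x-18:x+19]
    n,l,s,c=cv2.connectedComponentsWithStats(k); i=1+np.argmax(s[1:,4]); print(s[i],c[i])
    yy,xx=np.nonzero(l==i)
    print([(int(r),int(xx[yy==r].min()),int(xx[yy==r].max())) for r in range(yy.min(),yy.max()+1,2)])
    b=cv2.inRange(h,(17,90,120),(26,220,255))[220:350,300:430]; n,l,s,c=cv2.connectedComponentsWithStats(b)
    if nm=="scene": print([(c[i]+[300,220]).round(1).tolist() for i in range(1,n) if s[i][4]>20])
C,im=snap("wrist","w17.png"); p=np.array(env.get_state()["tcp_pos"]); h=cv2.cvtColor(im,cv2.COLOR_RGB2HSV); m=cv2.inRange(h,(5,150,60),(18,255,255))
g=proj(C,[[.538,.238,.122],[.538,.238,.074]]); print("wrist exp top, flange",g)
n,l,s,c=cv2.connectedComponentsWithStats(m)
for i in range(1,n):
    if s[i][4]>300 and np.hypot(*(c[i]-g[1]))<80: print(s[i],c[i])
E
```

```text
16.58 tcp [558.8 164.2 223.7] th 105.0 F [ 0.6  0.7 -0.9] gap 0.0598 gf 0.0
scene [[364.9, 282.8], [365.4, 278.9], [367.6, 263.0]]
[353 258  28  36 689] [366.83744557 276.62264151]
[(258, 367, 367), (260, 362, 374), (262, 361, 376), (264, 361, 377), (266, 360, 377), (268, 360, 376), (270, 360, 376), (272, 358, 376), (274, 355, 376), (276, 354, 378), (278, 353, 379), (280, 353, 379), (282, 353, 380), (284, 353, 380), (286, 354, 379), (288, 355, 379), (290, 358, 377), (292, 361, 367)]
[[309.4, 235.1], [368.4, 264.4], [343.2, 267.8], [387.1, 267.6], [370.3, 288.8], [326.7, 288.3]]
side [[278.0, 153.8], [278.0, 149.7], [278.0, 132.9]]
[267 130  20  28 420] [277.06190476 143.63571429]
[(130, 273, 282), (132, 271, 285), (134, 271, 285), (136, 271, 285), (138, 270, 285), (140, 271, 285), (142, 271, 286), (144, 270, 286), (146, 271, 284), (148, 268, 283), (150, 267, 284), (152, 267, 284), (154, 268, 284), (156, 271, 283)]
wrist exp top, flange [[277.02504889 113.44598866]
 [277.05094434 112.84695468]]
[     0      0    560    402 110670] [263.4518388  143.56355833]
[248  90  59  56 579] [277.0880829  132.50604491]
[259  92  38  39 456] [276.99342105 109.4254386 ]
```

```bash
python3 -c "
from h import *
st(); print(env.hand_in())"
```

```text
16.73 tcp [557.6 166.9 223. ] th 105.2 F [-0.   0.7  0.1] gap 0.0601 gf 0.0
the job is handed in; nothing more can be done
None
```

The job is handed in at 16.7 s: by my camera measurements the wheel is down over the key and the orange collar sits flat on its hub, released. No verdict came back, and I viewed 11 pictures against the limit of 10.

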